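# Spin-test the antenna-wire reels and scrap the one that binds

## Robot

A 7-joint arm with a two-finger parallel gripper is mounted at the origin on the work surface. World frame = base frame: x ahead of the robot, y to its left, z up, the work surface at z = 0. Lengths are in m, angles in degrees, forces in N, time in s.
With the tool pointing down it reaches from about 0.4 to 0.85 m from the base axis. Payload 10.4 kg.
Tool frame: the origin (TCP) lies midway between the tips of the shut fingers; the grasp point (between the pads) lies 19 mm behind it (grip_depth is the distance from the TCP to the grasp point, in m); z points along the fingers, y is the line along which they close (so a half turn about z gives the same grasp; the last joint's range is limited). The gripper opens to 85 mm and grips with 20 to 120 N. Pads are 22 mm wide; open, the fingers measure 114 mm over their backs; the gripper's body (76 mm by 85 mm) begins 54 mm behind the grasp point. The pads swing forward as they close: fully open they stand 13 mm farther back than shut.
Start: joints at [-76.066, 19.034, -3.707, 83.658, 1.238, 77.344, -5.071], TCP at [0.164, 0.603, 0.231] pointing down, gripper open.
Joint ranges: [-148.97, 148.97], [-28.65, 121.19], [-84.17, 76.75], [9.2, 138.47], [-72.65, 252.65], [3.7, 117.97], [-149.18, 149.18]. Speed limits (degrees/s): [127.2, 127.2, 159.86, 159.86, 180, 180, 180].

## Interface

Orientations are given as a 3x3 rotation matrix whose columns are the frame's x, y, z axes.
In Python, from cell import observe, capture, camera_params, hand_in, grip_depth gives the robot as it stands. The module is installed in compiled form; this text tells all that it offers.
- The arm moves only by the tool servo_tool, never from a script. Its argument "increments" is a list that holds one entry, the list of rows, each a list of 5 numbers: the shift along the tool's x, y, z in m, then the turn about the tool's z in degrees, then the closure in counts, from 0 (fully open) to 255 (shut). A call has 1 to 5 rows; each row shifts and turns the commanded pose from where the row before left it, along the tool's axes as they then stand; what a row does not reach is not made up. A row lasts 1/12 s, in which the tool goes at most 41.7 mm and 7.16 degrees, less where a joint would pass 70% of its speed; a pose out of reach is approached as far as the arm can. A call with a gripper value outside its range is refused whole. The fingers move at their own pace and stop on an object; "squeeze" is the grip in N (left out, the last holds). Time passes only in rows, so rows that do not move let the fingers close. It gives the time, the measured TCP pose, the force, the opening and the grip force at its end, in the units of the state.
- observe(): the state, without advancing time (a new reading comes with each control period).
- capture(name): name is "scene" or "top" or "wrist"; returns the picture (480x640x3 uint8, red, green, blue); there is no depth.
- camera_params(name): a dict with "fx", "fy", "cx", "cy" (pixels), "k1" (the pictures are not rectified: a ray, as slopes to the right and down, at radius r is drawn at 1 + k1 r^2 times it, then the intrinsics apply), "camera_from_world" (4x4, takes a point from world to camera coordinates); the wrist camera has in their place "hand_eye" (4x4, takes a point from camera to tool coordinates, whose origin is the TCP and whose axes are the flange's). Camera axes: x right, y down, z forward; pixel columns grow to the right and rows downward; lengths in m; the calibration is good to about 2 mm. A picture is of the moment at which its call begins: read the wrist's pose just before it. camera_params takes no time and is no camera call.
- hand_in(): hands the job in; it is judged then, once.
The state is a dict: "time": time; "joints": joint angles; "joint_velocities": joint speeds; "effort": joint torques, N m; "eef_pos": TCP position; "orientation": TCP orientation; "contact_force": force on the tool from outside, world axes, zero at the start; "moment": the same for the moment, N m; "opening": opening from 0.0 (shut) to 1.0 (fully open); "gripper_force": force on a finger pad.
Only numpy, scipy, OpenCV 4.12 (cv2) and the standard library are available. Lean on these libraries where they do the work, as an engineer would, in place of code of your own. Each camera call takes 0.05 s, during which the arm holds its last target. There are 200 camera calls.

## Task

One of the three yellow wire reels on the radio desk has a wheel that binds on its spindle. First give the wheel of each reel a spin by pushing its red knob round, then put the reel that binds into the blue scrap bin and leave the two good ones standing on the desk where they were.

Things in the scene. Friction and masses are not known exactly. Their poses are not given: they have to be found in the camera images.
- reel_a_grip (a point): Loose wire reel, 0.6 kg: steel foot disc (diameter 100 mm, 8 thick), upright spindle fixed to it, topped by a smooth black round grip (diameter 18, from 62 to 115 mm above the desk); a yellow wheel (diameter 80, top at 38 mm) turns on the spindle. This point: on the spindle axis, mid-grip, 92 mm above the foot's underside; z up, x towards the white dash on the foot's edge.
- reel_b_grip (a point): Reel b, same build and same reference point as reel a. The wheel of every reel carries one upright red knob (diameter 14 mm, 32 mm from the spindle axis, from 38 to 62 mm above the desk); it lies in the direction of the reel's x axis turned by the wheel's joint value.
- reel_c_grip (a point): Reel c, same build and same reference point as reel a. The wheel of every reel carries one upright red knob (diameter 14 mm, 32 mm from the spindle axis, from 38 to 62 mm above the desk); it lies in the direction of the reel's x axis turned by the wheel's joint value.
- reel_a_wheel (a joint): Turn of the wheel of reel a, rad, counter-clockwise from above positive, near 0 at the start. A good wheel turns without limit, with next to no force, and coasts on after a brisk push on its knob; a binding one drags and stops dead within 0.35 rad (20 degrees) either way of 0, and a harder push then turns or slides the whole reel, foot and all.
- reel_b_wheel (a joint): Turn of the wheel of reel b, rad, counter-clockwise from above positive, near 0 at the start. A good wheel turns without limit, with next to no force, and coasts on after a brisk push on its knob; a binding one drags and stops dead within 0.35 rad (20 degrees) either way of 0, and a harder push then turns or slides the whole reel, foot and all.
- reel_c_wheel (a joint): Turn of the wheel of reel c, rad, counter-clockwise from above positive, near 0 at the start. A good wheel turns without limit, with next to no force, and coasts on after a brisk push on its knob; a binding one drags and stops dead within 0.35 rad (20 degrees) either way of 0, and a harder push then turns or slides the whole reel, foot and all.
- bin: Scrap bin: blue open-topped plastic box fixed to the desk, 170 x 170 mm outside, 70 mm high, walls and floor 5 mm. Origin at the centre of its underside, on the desk; x and y along its sides, z up.
Not all that is in view belongs to the job. What is shaped like the part that bears reel_c_grip but orange or turquoise is not meant.

How it is judged (in metres and radians):
On the way:
1. the wheel of every reel has been pushed round (a good one by 0.5 rad or more, the binding one by 0.2 rad or more) while the binding reel still stands on the desk, outside the bin (((value of joint reel_a_wheel between -0.45 and 0.45 rad and (value of joint reel_a_wheel above 0.2 rad or value of joint reel_a_wheel below -0.2 rad) and height (world z) of reel_a_grip below 0.11 m and horizontal distance between reel_a_grip and bin above 0.12 m and (value of joint reel_b_wheel above 0.5 rad or value of joint reel_b_wheel below -0.5 rad) and (value of joint reel_c_wheel above 0.5 rad or value of joint reel_c_wheel below -0.5 rad)) or (value of joint reel_b_wheel between -0.45 and 0.45 rad and (value of joint reel_b_wheel above 0.2 rad or value of joint reel_b_wheel below -0.2 rad) and height (world z) of reel_b_grip below 0.11 m and horizontal distance between reel_b_grip and bin above 0.12 m and (value of joint reel_a_wheel above 0.5 rad or value of joint reel_a_wheel below -0.5 rad) and (value of joint reel_c_wheel above 0.5 rad or value of joint reel_c_wheel below -0.5 rad)) or (value of joint reel_c_wheel between -0.45 and 0.45 rad and (value of joint reel_c_wheel above 0.2 rad or value of joint reel_c_wheel below -0.2 rad) and height (world z) of reel_c_grip below 0.11 m and horizontal distance between reel_c_grip and bin above 0.12 m and (value of joint reel_a_wheel above 0.5 rad or value of joint reel_a_wheel below -0.5 rad) and (value of joint reel_b_wheel above 0.5 rad or value of joint reel_b_wheel below -0.5 rad)))), for 0.1 s.
At the end, for the whole second after the job is handed in: The binding reel (its wheel turned less than 0.45 rad) is down on the bin floor, its grip point within 60 mm of the bin centre along each side and under 112 mm high; both good reels, wheels turned over 0.5 rad, stand upright within 10 degrees and within 60 mm of where they began (((value of joint reel_a_wheel between -0.45 and 0.45 rad and x of reel_a_grip in the frame of bin between -0.06 and 0.06 m and y of reel_a_grip in the frame of bin between -0.06 and 0.06 m and z of reel_a_grip in the frame of bin below 0.112 m and (value of joint reel_b_wheel above 0.5 rad or value of joint reel_b_wheel below -0.5 rad) and distance of each of reel_b_grip, reel_c_grip from where it was at the start of the episode below 0.06 m and angle between each of reel_b_grip, reel_c_grip's own z axis and vertical below 0.17 rad and (value of joint reel_c_wheel above 0.5 rad or value of joint reel_c_wheel below -0.5 rad)) or (value of joint reel_b_wheel between -0.45 and 0.45 rad and x of reel_b_grip in the frame of bin between -0.06 and 0.06 m and y of reel_b_grip in the frame of bin between -0.06 and 0.06 m and z of reel_b_grip in the frame of bin below 0.112 m and (value of joint reel_a_wheel above 0.5 rad or value of joint reel_a_wheel below -0.5 rad) and distance of each of reel_a_grip, reel_c_grip from where it was at the start of the episode below 0.06 m and angle between each of reel_a_grip, reel_c_grip's own z axis and vertical below 0.17 rad and (value of joint reel_c_wheel above 0.5 rad or value of joint reel_c_wheel below -0.5 rad)) or (value of joint reel_c_wheel between -0.45 and 0.45 rad and x of reel_c_grip in the frame of bin between -0.06 and 0.06 m and y of reel_c_grip in the frame of bin between -0.06 and 0.06 m and z of reel_c_grip in the frame of bin below 0.112 m and (value of joint reel_a_wheel above 0.5 rad or value of joint reel_a_wheel below -0.5 rad) and distance of each of reel_a_grip, reel_b_grip from where it was at the start of the episode below 0.06 m and angle between each of reel_a_grip, reel_b_grip's own z axis and vertical below 0.17 rad and (value of joint reel_b_wheel above 0.5 rad or value of joint reel_b_wheel below -0.5 rad)))); the robot touches nothing.
It also fails if it takes over 58 s, if anything falls off the work surface, if the arm or the gripper's body presses on something with over 40 N, if the wrist force passes 120 N, or if a joint passes its speed limit or range.

## Working session

There is one attempt and no reset: what is moved stays moved. The work goes in short steps, Python scripts to look and compute and a tool call to move; the robot and the scene stay as the last step left them, time stands still between calls to the robot, and variables do not carry over. Pictures are saved under pics/ and viewed, at most 10 in all, crops included, and the job is handed in when it is done.

Besides the shell and the picture viewer there is one more tool, called after ">>>" in YAML: its name, and indented under it one key for each argument. servo_tool: Moves the arm, as the interface text tells. Its arguments: {"type":"object","properties":{"increments":{"type":"array"},"squeeze":{"type":"number"}},"required":["increments"]}

```bash
mkdir -p pics; python3 - <<'E'
from cell import *
import cv2,json,numpy as np
s=observe();print({k:np.round(v,3).tolist() for k,v in s.items()});print(grip_depth() if callable(grip_depth) else grip_depth)
for n in("scene","top"):
    cv2.imwrite(f"pics/{n}0.png",capture(n)[:,:,::-1])
for n in("scene","top","wrist"): print(n,{k:np.round(v,4).tolist() for k,v in camera_params(n).items()})
E
```

```text
{'time': 0.0, 'joints': [-76.067, 19.071, -3.708, 83.707, 1.237, 77.344, -5.07], 'joint_velocities': [-0.037, 0.04, 0.036, -0.01, -0.06, -0.03, 0.042], 'effort': [-0.0, -62.542, 0.049, -39.162, 0.016, 0.01, -0.0], 'eef_pos': [0.164, 0.603, 0.231], 'orientation': [[-0.965, 0.263, -0.0], [0.263, 0.965, -0.001], [-0.0, -0.001, -1.0]], 'contact_force': [0.047, -0.008, 0.64], 'moment': [0.057, -0.013, -0.02], 'gripper_force': 0.0, 'opening': 1.002}
0.0187
scene {'fx': 445.9618, 'fy': 445.9618, 'cx': 315.5422, 'cy': 238.4866, 'k1': -0.0375, 'camera_from_world': [[0.2589, 0.9659, -0.0031, -0.1877], [0.5125, -0.1401, -0.8472, -0.165], [-0.8187, 0.2178, -0.5313, 1.2863], [0.0, 0.0, 0.0, 1.0]]}
top {'fx': 610.3067, 'fy': 610.3067, 'cx': 325.8293, 'cy': 237.7108, 'k1': 0.0711, 'camera_from_world': [[0.0217, -0.9997, 0.0084, 0.0528], [-0.9871, -0.0228, -0.1585, 0.4627], [0.1586, -0.0048, -0.9873, 1.5329], [0.0, 0.0, 0.0, 1.0]]}
wrist {'fx': 352.0452, 'fy': 352.0452, 'cx': 317.4746, 'cy': 239.9033, 'k1': -0.0558, 'hand_eye': [[-0.0, -0.9544, -0.2984, 0.0749], [1.0, -0.0004, 0.001, -0.0008], [-0.001, -0.2984, 0.9544, -0.1426], [0.0, 0.0, 0.0, 1.0]]}
```

View pics/top0.png

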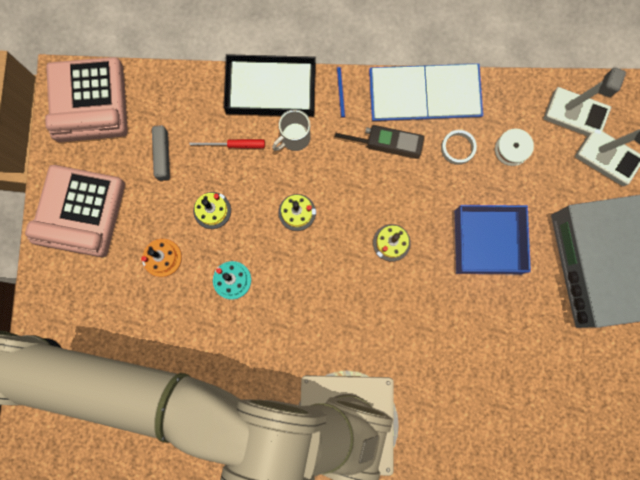

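View pics/scene0.png

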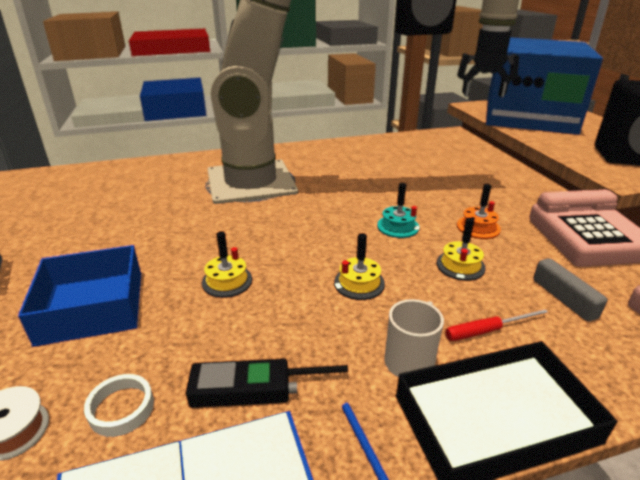

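Candidates in the top view: the yellow reels are at (211,209), (297,212) and (392,243). The lookalikes are orange at (162,257) and turquoise at (232,280), and I leave both out by colour. The blue bin is at (492,240). The red screwdriver at (230,144) and the white tape and mug are clutter.

```bash
cat >h.py <<'E'
from cell import *
import cv2,numpy as np
def ray(n,uv,T=None):
    p=camera_params(n);K=np.array([[p['fx'],0,p['cx']],[0,p['fy'],p['cy']],[0,0,1]])
    q=cv2.undistortPoints(np.array([[uv]],float),K,np.array([p['k1'],0,0,0.]))[0,0]
    d=np.array([q[0],q[1],1.])
    if n=="wrist":
        H=np.array(p['hand_eye']);R,t=T;return R@H[:3,:3]@d, R@H[:3,3]+t
    M=np.array(p['camera_from_world']);return M[:3,:3].T@d, -M[:3,:3].T@M[:3,3]
def onz(n,uv,z,T=None):
    d,o=ray(n,uv,T);return (o+d*(z-o[2])/d[2])
def blobs(mask,amin):
    k,l,s,c=cv2.connectedComponentsWithStats(mask.astype(np.uint8),connectivity=8)
    return [(c[i],s[i,4]) for i in range(1,k) if s[i,4]>=amin]
def masks(im):
    h,s,v=[a.astype(int) for a in cv2.split(cv2.cvtColor(im,cv2.COLOR_RGB2HSV))]
    return dict(yel=(h>=24)&(h<=34)&(s>150)&(v>120),red=((h<=4)|(h>=174))&(s>170)&(v>110),
      white=(s<60)&(v>170),blue=(h>105)&(h<130)&(s>120)&(v>40))
def reels(n,im,T=None,amin=200):
    m=masks(im);out=[]
    # wheel blob: hull of the yellow pixels gives the wheel outline
    ym=cv2.morphologyEx(m['yel'].astype(np.uint8),cv2.MORPH_CLOSE,np.ones((9,9)))
    for c in cv2.findContours(ym,cv2.RETR_EXTERNAL,cv2.CHAIN_APPROX_NONE)[0]:
        if cv2.contourArea(c)<amin: continue
        e=cv2.fitEllipse(cv2.convexHull(c)); C=onz(n,e[0],.034,T)
        r=[onz(n,b[0],.055,T) for b in blobs(m['red'],4)];r=[q for q in r if .015<np.hypot(*(q-C)[:2])<.05]
        w=[(onz(n,b[0],.006,T),b[1]) for b in blobs(m['white'],2)];w=[(q,a) for q,a in w if .035<np.hypot(*(q-C)[:2])<.062]
        f=lambda q:(np.round(1e3*np.hypot(*(q-C)[:2]),1),round(np.degrees(np.arctan2(*(q-C)[1::-1])),1))
        out.append((np.round(C[:2],4).tolist(),np.round(e[0]).tolist(),'red',[f(q) for q in r],'dash',[(f(q),a) for q,a in w]))
    return out
E
cat >m1.py <<'E'
from h import *
for n in("top","scene"):
    im=cv2.imread(f"pics/{n}0.png")[:,:,::-1].copy()
    for r in reels(n,im): print(n,r)
    if n=="top":
        b=[c for c in cv2.findContours(masks(im)['blue'].astype(np.uint8),0,2)[0] if cv2.contourArea(c)>2000][0]
        q=cv2.minAreaRect(b);print(q)
        for c in cv2.boxPoints(q): print(np.round(onz(n,c,.07),4),np.round(onz(n,c,0),4))
c=cv2.imread("pics/top0.png")[170:310,120:420]
cv2.imwrite("pics/crop.png",cv2.resize(c,None,fx=2.6,fy=2.6,interpolation=cv2.INTER_CUBIC))
E
python3 m1.py
```

```text
top ([0.4571, -0.1076], [392.0, 241.0], 'red', [(np.float64(30.2), np.float64(136.9))], 'dash', [((np.float64(42.6), np.float64(135.3)), np.int32(20))])
top ([0.5313, 0.1417], [296.0, 211.0], 'red', [(np.float64(33.5), np.float64(-82.2))], 'dash', [((np.float64(44.8), np.float64(-83.1)), np.int32(21))])
top ([0.5314, 0.3635], [210.0, 208.0], 'red', [(np.float64(33.9), np.float64(-31.7))], 'dash', [((np.float64(47.0), np.float64(-29.0)), np.int32(17))])
((495.0, 239.0), (68.0, 66.0), 0.0)
[ 0.3774 -0.275   0.07  ] [ 0.385 -0.291  0.   ]
[ 0.5453 -0.2773  0.07  ] [ 0.5607 -0.2933  0.    ]
[ 0.549  -0.4478  0.07  ] [ 0.5645 -0.4717  0.    ]
[ 0.3816 -0.4426  0.07  ] [ 0.3894 -0.4663  0.    ]
scene ([0.5377, 0.135], [358.0, 271.0], 'red', [(np.float64(29.1), np.float64(-82.5))], 'dash', [((np.float64(51.2), np.float64(166.0)), np.int32(8)), ((np.float64(39.3), np.float64(-94.5)), np.int32(25))])
scene ([0.4592, -0.1137], [224.0, 268.0], 'red', [(np.float64(31.2), np.float64(128.4))], 'dash', [((np.float64(46.9), np.float64(-171.7)), np.int32(8))])
scene ([0.5329, 0.3654], [463.0, 252.0], 'red', [(np.float64(35.5), np.float64(-34.4))], 'dash', [((np.float64(52.8), np.float64(156.2)), np.int32(2)), ((np.float64(43.8), np.float64(-32.4)), np.int32(24))])
```

View pics/crop.png

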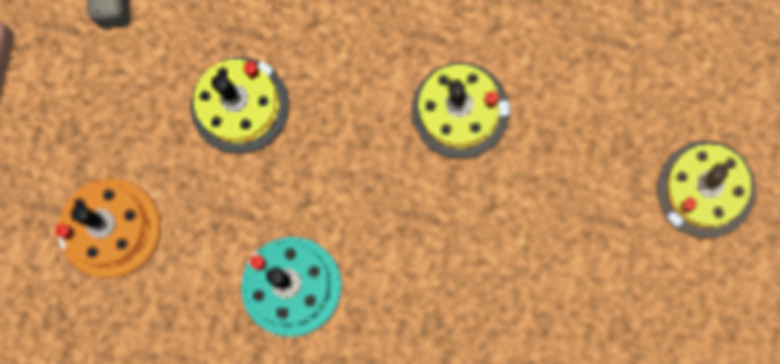

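The crop confirms the three yellow reels, each with its red knob beside the white dash. In the crop they sit at (240,100), (460,105) and (707,185). I'll start with the left reel: shut the fingers, turn the tool and travel over.

>>> servo_tool:
  increments:
    - [[0, 0, 0.02, 7.1, 255], [0, 0, 0.02, 7.1, 255], [-0.039, 0.0015, 0, 0, 255], [-0.039, 0.0015, 0, 0, 255], [-0.039, 0.0015, 0, 0, 255]]
  squeeze: 40

```text
time: 0.52
eef_pos: [0.2688, 0.5485, 0.1904]
orientation: [[-0.872, 0.49, -0.001], [0.49, 0.872, -0.001], [-0.0, -0.001, -1.0]]
contact_force: [1.6, 0.8, -0.3]
opening: 0.298
gripper_force: 0.0
```

>>> servo_tool:
  increments:
    - [[-0.039, 0.0015, 0, 0, 255], [-0.039, 0.0015, 0, 0, 255], [-0.039, 0.0015, 0, 0, 255], [-0.039, 0.0015, 0, 0, 255], [-0.039, 0.0015, 0, 0, 255]]

```text
time: 0.93
eef_pos: [0.4432, 0.4589, 0.1911]
orientation: [[-0.871, 0.491, -0.0], [0.491, 0.871, -0.0], [0.0, -0.0, -1.0]]
contact_force: [-0.3, 0.6, 0.1]
opening: -0.002
gripper_force: 0.0
```

>>> servo_tool:
  increments:
    - [[-0.039, 0.0015, 0, 0, 255], [-0.039, 0.0015, 0, 0, 255], [-0.039, 0.0015, 0, 0, 255], [-0.039, 0.0015, 0, 0, 255], [0, 0, 0, 0, 255]]

```text
time: 1.35
eef_pos: [0.5877, 0.3809, 0.1902]
orientation: [[-0.866, 0.5, 0.003], [0.5, 0.866, -0.005], [-0.005, -0.003, -1.0]]
contact_force: [1.1, -1.2, -1.1]
opening: -0.0
gripper_force: 0.0
```

>>> servo_tool:
  increments:
    - [[0.005, 0.002, 0.035, 0, 255], [0, 0, 0.04, 0, 255], [0, 0, 0.04, 0, 255], [0, 0, 0.025, 0, 255], [0, 0, 0, 0, 255]]

```text
time: 1.77
eef_pos: [0.5738, 0.3904, 0.044]
orientation: [[-0.871, 0.491, -0.008], [0.491, 0.871, -0.007], [0.004, -0.01, -1.0]]
contact_force: [0.7, -1.2, -2.8]
opening: 0.002
gripper_force: 0.0
```

>>> servo_tool:
  increments:
    - [[0, -0.016, 0, 0, 255], [0, -0.022, 0, 0, 255], [0, -0.005, 0, 0, 255], [0, 0, 0, 0, 255]]

```text
time: 2.1
eef_pos: [0.5568, 0.3547, 0.0532]
orientation: [[-0.87, 0.493, 0.001], [0.493, 0.87, 0.001], [-0.001, 0.001, -1.0]]
contact_force: [-0.9, 0.8, -0.2]
opening: 0.002
gripper_force: 0.0
```

```bash
cat >look.py <<'E'
import sys
from h import *
s=observe();T=(np.array(s['orientation']),np.array(s['eef_pos']))
print(np.round(s['eef_pos'],4),round(s['time'],2))
for n in sys.argv[2:]:
    im=capture(n);cv2.imwrite(f"pics/{n}{sys.argv[1]}.png",im[:,:,::-1])
    for r in reels(n,im,T,200 if n!="wrist" else 1000): print(n,r[0],r[1],r[3],r[5])
E
python3 look.py 1 top scene wrist
```

```text
[0.5568 0.3547 0.0532] 2.1
top [0.4572, -0.1076] [392.0, 241.0] [(np.float64(31.0), np.float64(137.4))] [((np.float64(42.1), np.float64(135.4)), np.int32(18))]
top [0.5317, 0.1417] [296.0, 210.0] [(np.float64(33.4), np.float64(-82.9))] [((np.float64(44.7), np.float64(-83.7)), np.int32(21))]
scene [0.5328, 0.141] [360.0, 269.0] [(np.float64(35.6), np.float64(-76.7))] [((np.float64(45.3), np.float64(171.8)), np.int32(8)), ((np.float64(45.0), np.float64(-87.6)), np.int32(24))]
scene [0.4594, -0.1138] [224.0, 268.0] [(np.float64(32.2), np.float64(131.1))] [((np.float64(46.4), np.float64(-172.2)), np.int32(9))]
wrist [0.5357, 0.1332] [-8.0, 416.0] [] []
```

>>> servo_tool:
  increments:
    - [[0, 0, -0.035, 0, 255], [0, 0, -0.035, 7.1, 255], [0, 0, -0.035, 7.1, 255], [0, 0, -0.035, 7.1, 255], [-0.032, -0.021, 0, 7.1, 255]]

```text
time: 2.67
eef_pos: [0.56, 0.3283, 0.1991]
orientation: [[-0.537, 0.844, 0.007], [0.844, 0.537, 0.011], [0.005, 0.012, -1.0]]
contact_force: [1.1, 2.1, 1.1]
opening: 0.005
gripper_force: 0.0
```

>>> servo_tool:
  increments:
    - [[-0.034, -0.017, 0, 7.1, 255], [-0.036, -0.012, 0, 7.1, 255], [-0.037, -0.008, 0, 7.1, 255], [-0.038, -0.003, 0, 3.4, 255], [-0.03, 0, 0, 0, 255]]

```text
time: 3.08
eef_pos: [0.5807, 0.1344, 0.192]
orientation: [[-0.125, 0.992, 0.001], [0.992, 0.125, -0.0], [-0.0, 0.001, -1.0]]
contact_force: [0.4, 0.4, 0.3]
opening: 0.0
gripper_force: 0.0
```

>>> servo_tool:
  increments:
    - [[-0.02, 0, 0, 0, 255], [0, 0, 0, 0, 255]]

```text
time: 3.25
eef_pos: [0.5841, 0.1118, 0.1922]
orientation: [[-0.124, 0.992, 0.001], [0.992, 0.124, -0.002], [-0.002, 0.001, -1.0]]
contact_force: [0.1, -1.2, -0.2]
opening: -0.0
gripper_force: 0.0
```

```bash
python3 look.py 2 top scene wrist
```

```text
[0.5841 0.1118 0.1922] 3.25
top [0.4572, -0.1074] [392.0, 241.0] [(np.float64(30.8), np.float64(137.6))] [((np.float64(42.0), np.float64(135.5)), np.int32(18))]
top [0.5312, 0.363] [210.0, 209.0] [(np.float64(34.1), np.float64(61.3))] [((np.float64(47.3), np.float64(-29.2)), np.int32(15))]
scene [0.4592, -0.1138] [224.0, 268.0] [(np.float64(31.7), np.float64(129.8))] [((np.float64(46.9), np.float64(-171.7)), np.int32(8))]
scene [0.5326, 0.3643] [463.0, 252.0] [(np.float64(33.6), np.float64(38.5))] [((np.float64(53.1), np.float64(154.5)), np.int32(4)), ((np.float64(43.3), np.float64(-31.8)), np.int32(24))]
```

R1 spins freely: the knob went well past 90° and is still coasting, and the foot did not move. R2 next.

>>> servo_tool:
  increments:
    - [[0, -0.004, 0.035, 0, 255], [0, 0, 0.04, 0, 255], [0, 0, 0.04, 0, 255], [0, 0, 0.022, 0, 255], [0, 0, 0, 0, 255]]

```text
time: 3.82
eef_pos: [0.5752, 0.118, 0.049]
orientation: [[-0.133, 0.991, -0.008], [0.991, 0.133, -0.002], [-0.001, -0.008, -1.0]]
contact_force: [-1.1, -0.5, -0.7]
opening: -0.002
gripper_force: 0.0
```

>>> servo_tool:
  increments:
    - [[0, -0.016, 0, 0, 255], [0, -0.022, 0, 0, 255], [0, -0.005, 0, 0, 255], [0, 0, 0, 0, 255]]

```text
time: 4.15
eef_pos: [0.536, 0.1122, 0.0559]
orientation: [[-0.132, 0.991, 0.001], [0.991, 0.132, 0.002], [0.001, 0.001, -1.0]]
contact_force: [0.6, -0.1, 0.1]
opening: -0.001
gripper_force: 0.0
```

>>> servo_tool:
  increments:
    - [[0, 0.004, 0, 0, 255], [0, 0, -0.035, 0, 255], [0, 0, -0.035, 0, 255], [0, 0, -0.035, 0, 255], [0, 0, -0.035, 0, 255]]

```text
time: 4.57
eef_pos: [0.5413, 0.1116, 0.197]
orientation: [[-0.13, 0.991, 0.002], [0.991, 0.13, 0.0], [-0.0, 0.002, -1.0]]
contact_force: [1.1, 0.3, 0.0]
opening: 0.001
gripper_force: 0.0
```

```bash
python3 look.py 3 top scene wrist
```

```text
[0.5413 0.1116 0.197 ] 4.57
top [0.4571, -0.1075] [392.0, 241.0] [(np.float64(30.2), np.float64(136.8))] [((np.float64(42.0), np.float64(135.3)), np.int32(18))]
top [0.5313, 0.3632] [210.0, 209.0] [(np.float64(31.0), np.float64(163.3))] [((np.float64(47.1), np.float64(-29.5)), np.int32(17))]
scene [0.4592, -0.1138] [224.0, 268.0] [(np.float64(31.2), np.float64(129.7))] [((np.float64(46.9), np.float64(-171.7)), np.int32(8))]
scene [0.5328, 0.3648] [463.0, 252.0] [(np.float64(39.3), np.float64(160.3))] [((np.float64(55.1), np.float64(154.6)), np.int32(3)), ((np.float64(43.6), np.float64(-32.7)), np.int32(23))]
```

>>> servo_tool:
  increments:
    - [[-0.031, -0.019, 0, -7.1, 255], [-0.028, -0.023, 0, -7.1, 255], [-0.025, -0.026, 0, -7.1, 255], [-0.022, -0.029, 0, -7.1, 255], [-0.018, -0.0315, 0, -7.1, 255]]

```text
time: 5.13
eef_pos: [0.4649, -0.0552, 0.194]
orientation: [[-0.686, 0.727, -0.0], [0.727, 0.686, -0.0], [0.0, -0.0, -1.0]]
contact_force: [1.6, -0.6, -0.5]
opening: 0.002
gripper_force: 0.0
```

>>> servo_tool:
  increments:
    - [[0, 0, 0, -2, 255], [0, 0, 0, 0, 255]]

```text
time: 5.3
eef_pos: [0.4653, -0.0557, 0.1943]
orientation: [[-0.706, 0.709, 0.0], [0.709, 0.706, 0.0], [0.0, 0.0, -1.0]]
contact_force: [-0.1, 1.2, 0.4]
opening: 0.003
gripper_force: 0.0
```

```bash
python3 look.py 4 top scene wrist
```

```text
[ 0.4653 -0.0557  0.1943] 5.3
top [0.5315, 0.141] [296.0, 211.0] [(np.float64(33.2), np.float64(86.9))] [((np.float64(44.3), np.float64(-82.8)), np.int32(20))]
top [0.5312, 0.363] [210.0, 209.0] [(np.float64(33.5), np.float64(106.6))] [((np.float64(47.0), np.float64(-29.3)), np.int32(17))]
scene [0.5331, 0.1404] [360.0, 269.0] [(np.float64(31.5), np.float64(66.3))] [((np.float64(44.6), np.float64(171.9)), np.int32(7)), ((np.float64(44.7), np.float64(-88.1)), np.int32(25))]
scene [0.4622, -0.1156] [223.0, 269.0] [(np.float64(34.9), np.float64(132.1))] [((np.float64(50.3), np.float64(-174.5)), np.int32(7))]
scene [0.5329, 0.3646] [463.0, 252.0] [(np.float64(27.0), np.float64(99.4))] [((np.float64(55.3), np.float64(154.5)), np.int32(3)), ((np.float64(43.2), np.float64(-32.3)), np.int32(24))]
wrist [0.5321, 0.1344] [534.0, 117.0] [(np.float64(40.3), np.float64(64.5))] [((np.float64(38.2), np.float64(30.1)), np.int32(3)), ((np.float64(42.3), np.float64(-79.7)), np.int32(140))]
```

R2 spins freely too, so R3 should be the one that binds. I'll push it more slowly and check.

>>> servo_tool:
  increments:
    - [[0, 0, 0.035, 0, 255], [0, 0, 0.04, 0, 255], [0, 0, 0.04, 0, 255], [0, 0, 0.025, 0, 255], [0, -0.004, 0, 0, 255]]

```text
time: 5.87
eef_pos: [0.4597, -0.0554, 0.0496]
orientation: [[-0.708, 0.706, -0.008], [0.706, 0.708, -0.002], [0.005, -0.007, -1.0]]
contact_force: [-2.0, -0.9, -0.7]
opening: -0.0
gripper_force: 0.0
```

>>> servo_tool:
  increments:
    - [[0, -0.008, 0, 0, 255], [0, -0.008, 0, 0, 255], [0, -0.008, 0, 0, 255], [0, -0.006, 0, 0, 255], [0, -0.004, 0, 0, 255]]

```text
time: 6.28
eef_pos: [0.4387, -0.0815, 0.0555]
orientation: [[-0.706, 0.708, 0.003], [0.708, 0.706, 0.001], [-0.001, 0.002, -1.0]]
contact_force: [0.9, 0.3, 3.1]
opening: 0.0
gripper_force: 1.8
```

>>> servo_tool:
  increments:
    - [[0, 0, 0, 0, 255]]

```text
time: 6.37
eef_pos: [0.4387, -0.0815, 0.0554]
orientation: [[-0.706, 0.708, 0.002], [0.708, 0.706, 0.001], [-0.001, 0.002, -1.0]]
contact_force: [-1.8, 0.4, 6.4]
opening: 0.004
gripper_force: 3.4
```

```bash
python3 look.py 5 top scene wrist
```

```text
[ 0.4387 -0.0815  0.0554] 6.37
top [0.5313, 0.1411] [296.0, 211.0] [(np.float64(31.6), np.float64(-93.8))] [((np.float64(44.2), np.float64(-83.1)), np.int32(21))]
top [0.5313, 0.3629] [210.0, 209.0] [(np.float64(34.2), np.float64(89.9))] [((np.float64(46.9), np.float64(-29.3)), np.int32(17))]
scene [0.5341, 0.1399] [360.0, 270.0] [(np.float64(33.8), np.float64(-93.1))] [((np.float64(46.7), np.float64(170.8)), np.int32(8)), ((np.float64(44.1), np.float64(-89.4)), np.int32(25))]
scene [0.4589, -0.114] [224.0, 268.0] [(np.float64(25.4), np.float64(137.3))] [((np.float64(46.6), np.float64(-171.9)), np.int32(8))]
scene [0.5326, 0.3645] [463.0, 252.0] [(np.float64(30.3), np.float64(87.4))] [((np.float64(55.1), np.float64(154.3)), np.int32(3)), ((np.float64(43.6), np.float64(-32.3)), np.int32(23))]
wrist [0.4308, -0.1186] [257.0, 320.0] [(np.float64(18.7), np.float64(86.9))] [((np.float64(37.1), np.float64(92.2)), np.int32(294))]
```

>>> servo_tool:
  increments:
    - [[0, 0.003, 0, 0, 255], [0, 0, -0.02, 0, 255], [0, 0, -0.035, 0, 255], [0.035, 0.02, -0.035, 0, 255], [0.04, 0.02, -0.035, 0, 255]]

```text
time: 6.93
eef_pos: [0.4223, -0.0179, 0.1645]
orientation: [[-0.704, 0.71, 0.002], [0.71, 0.704, -0.0], [-0.002, 0.001, -1.0]]
contact_force: [1.1, 2.2, -0.3]
opening: -0.001
gripper_force: 0.0
```

>>> servo_tool:
  increments:
    - [[0.03, 0.02, -0.02, 0, 255], [0, 0, 0, 0, 255]]

```text
time: 7.1
eef_pos: [0.4157, 0.0244, 0.1866]
orientation: [[-0.711, 0.703, 0.006], [0.703, 0.711, 0.004], [-0.002, 0.007, -1.0]]
contact_force: [1.5, 0.4, -0.6]
opening: -0.0
gripper_force: 0.0
```

```bash
python3 look.py 6 top scene wrist; python3 -c "
import cv2,numpy as np
w=cv2.imread('pics/wrist6.png');t=cv2.imread('pics/top6.png')
cv2.imwrite('pics/both.png',np.hstack([cv2.resize(w,(400,300)),cv2.resize(t[190:290,330:463],(400,300),interpolation=2)]))"
```

```text
[0.4157 0.0244 0.1866] 7.1
top [0.4569, -0.1111] [393.0, 241.0] [] []
top [0.5312, 0.1412] [296.0, 211.0] [(np.float64(31.0), np.float64(-149.1))] [((np.float64(44.6), np.float64(-82.5)), np.int32(20))]
top [0.5313, 0.3629] [210.0, 209.0] [(np.float64(34.2), np.float64(89.9))] [((np.float64(46.9), np.float64(-29.3)), np.int32(17))]
scene [0.5343, 0.1388] [359.0, 270.0] [(np.float64(29.1), np.float64(-147.1))] [((np.float64(47.9), np.float64(169.3)), np.int32(7)), ((np.float64(43.0), np.float64(-89.6)), np.int32(25))]
scene [0.4636, -0.116] [223.0, 269.0] [(np.float64(35.7), np.float64(138.1))] [((np.float64(51.0), np.float64(-174.9)), np.int32(8))]
scene [0.5325, 0.3649] [463.0, 252.0] [(np.float64(30.7), np.float64(88.6))] [((np.float64(54.8), np.float64(154.6)), np.int32(3)), ((np.float64(43.7), np.float64(-32.3)), np.int32(24))]
wrist [0.4463, -0.102] [245.0, 332.0] [] []
wrist [0.5344, 0.1443] [507.0, 220.0] [(np.float64(25.3), np.float64(-151.7))] [((np.float64(44.8), np.float64(-78.4)), np.int32(124))]
```

View pics/both.png

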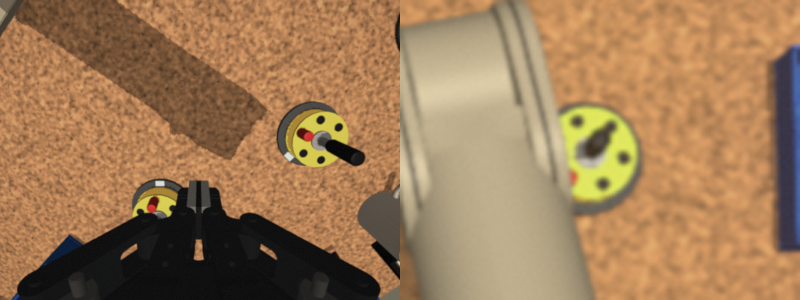

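R1 and R2 have clearly turned. R3's knob is hidden by the arm in the top view (crop about (572,178)) and by the fingers in the wrist view, so I'll move to its other side to see it.

>>> servo_tool:
  increments:
    - [[-0.036, -0.011, 0, 0, 255], [-0.036, -0.011, 0, 0, 255], [-0.036, -0.011, 0, 0, 255], [-0.036, -0.011, 0, 0, 255], [-0.036, -0.011, 0, 0, 255]]

```text
time: 7.67
eef_pos: [0.5031, -0.1514, 0.1817]
orientation: [[-0.706, 0.709, -0.001], [0.709, 0.705, -0.001], [-0.0, -0.001, -1.0]]
contact_force: [0.5, 0.4, -0.7]
opening: -0.0
gripper_force: 0.0
```

>>> servo_tool:
  increments:
    - [[-0.036, -0.011, 0, 0, 255], [0, 0, 0, 0, 255]]

```text
time: 7.83
eef_pos: [0.5209, -0.1897, 0.181]
orientation: [[-0.701, 0.713, -0.002], [0.713, 0.701, -0.005], [-0.002, -0.005, -1.0]]
contact_force: [-1.1, 0.8, 0.5]
opening: -0.002
gripper_force: 0.0
```

```bash
python3 look.py 7 top scene wrist
```

```text
[ 0.5209 -0.1897  0.181 ] 7.83
top [0.5313, 0.1411] [296.0, 211.0] [(np.float64(30.8), np.float64(-166.4))] [((np.float64(44.4), np.float64(-82.6)), np.int32(20))]
top [0.5313, 0.363] [210.0, 209.0] [(np.float64(34.1), np.float64(89.8))] [((np.float64(47.0), np.float64(-29.4)), np.int32(17))]
scene [0.5334, 0.1403] [360.0, 269.0] [(np.float64(27.7), np.float64(-158.8))] [((np.float64(46.0), np.float64(171.1)), np.int32(8)), ((np.float64(44.5), np.float64(-88.5)), np.int32(25))]
scene [0.5326, 0.3646] [463.0, 252.0] [(np.float64(30.6), np.float64(88.2))] [((np.float64(55.0), np.float64(154.4)), np.int32(3)), ((np.float64(43.4), np.float64(-32.1)), np.int32(24))]
```

View pics/wrist7.png

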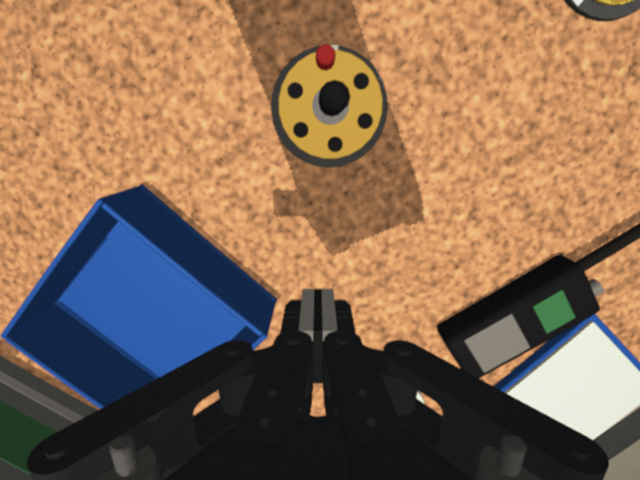

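The wrist view shows reel 3 at (330,105), its knob at (325,56) and the dash part-hidden at (334,47). The knob has turned slightly, so I'll work out the angle.

```bash
cat >w.py <<'E'
from h import *
import sys
# fit wheel, knob, dash, foot in a wrist view; args: png, tcp xyz, roi x0 y0 x1 y1
def meas(png,T,roi):
    im=cv2.imread(png)[:,:,::-1].copy();x0,y0,x1,y1=roi;c=im[y0:y1,x0:x1]
    h,s,v=[a.astype(int) for a in cv2.split(cv2.cvtColor(c,cv2.COLOR_RGB2HSV))]
    yel=((h>=19)&(h<=34)&(s>130)&(v>100)).astype(np.uint8)
    yel=cv2.morphologyEx(yel,cv2.MORPH_OPEN,np.ones((5,5)))
    cs=max(cv2.findContours(yel,0,1)[0],key=cv2.contourArea);e=cv2.fitEllipse(cv2.convexHull(cs))
    C=onz("wrist",np.array(e[0])+[x0,y0],.036,T);print("wheel",np.round(C,4),np.round(np.array(e[0])+[x0,y0]),e[1])
    for nm,m,z in(("red",((h<=6)|(h>=172))&(s>140)&(v>70),.05),("dash",(s<70)&(v>150),.008),("blk",(v<45),.1)):
        for b,a in sorted(blobs(m,6),key=lambda q:-q[1])[:3]:
            q=onz("wrist",b+[x0,y0],z,T);d=q-C;print(nm,np.round(b+[x0,y0]),a,np.round(q,4),np.round(1e3*np.hypot(*d[:2]),1),np.round(np.degrees(np.arctan2(d[1],d[0])),1))
if __name__=="__main__":
    s=observe();T=(np.array(s['orientation']),np.array(s['eef_pos']))
    meas(sys.argv[1],T,[int(a) for a in sys.argv[2:6]])
E
python3 w.py pics/wrist7.png 260 30 400 180
```

```text
wheel [ 0.4598 -0.1084  0.036 ] [330. 104.] (104.32398223876953, 109.62446594238281)
red [325.  56.] 363 [ 0.4346 -0.0892  0.05  ] 31.7 142.7
dash [335.  46.] 24 [ 0.4302 -0.0724  0.008 ] 46.6 129.4
blk [333.  98.] 773 [ 0.4606 -0.1095  0.1   ] 1.3 -54.6
blk [361.  81.] 140 [ 0.4652 -0.0912  0.1   ] 18.1 72.5
blk [295.  90.] 136 [ 0.4413 -0.1224  0.1   ] 23.2 -142.9
```

The knob is about 9° from the dash, and it needs more than 11.5°. I'll push again, past the stop.

>>> servo_tool:
  increments:
    - [[0.034, 0.012, 0, 0, 255], [0.034, 0.012, 0, 0, 255], [0.034, 0.012, 0, 0, 255], [0.032, 0.003, 0, 0, 255], [0, 0, 0, 0, 255]]

```text
time: 8.4
eef_pos: [0.4505, -0.0534, 0.1818]
orientation: [[-0.712, 0.702, -0.002], [0.702, 0.712, 0.003], [0.003, 0.001, -1.0]]
contact_force: [0.4, 0.7, -0.3]
opening: -0.001
gripper_force: 0.0
```

>>> servo_tool:
  increments:
    - [[0, 0, 0.035, 0, 255], [0, 0, 0.04, 0, 255], [0, 0, 0.035, 0, 255], [0, 0, 0.02, 0, 255], [0, 0, 0, 0, 255]]

```text
time: 8.82
eef_pos: [0.4503, -0.0585, 0.0487]
orientation: [[-0.707, 0.707, -0.007], [0.707, 0.708, -0.001], [0.004, -0.005, -1.0]]
contact_force: [-0.7, 0.4, 0.5]
opening: 0.003
gripper_force: 0.0
```

>>> servo_tool:
  increments:
    - [[-0.009, -0.006, 0, 0, 255], [0, -0.008, 0, 0, 255], [0, -0.008, 0, 0, 255], [0, -0.008, 0, 0, 255], [0, -0.006, 0, 0, 255]]

```text
time: 9.23
eef_pos: [0.4347, -0.0908, 0.0533]
orientation: [[-0.707, 0.708, 0.002], [0.708, 0.707, 0.001], [-0.001, 0.003, -1.0]]
contact_force: [2.1, 2.3, 3.5]
opening: 0.002
gripper_force: 2.3
```

>>> servo_tool:
  increments:
    - [[0, 0, 0, 0, 255]]

```text
time: 9.32
eef_pos: [0.4343, -0.0912, 0.053]
orientation: [[-0.706, 0.708, 0.002], [0.708, 0.706, 0.001], [-0.0, 0.002, -1.0]]
contact_force: [1.3, 1.4, 1.1]
opening: -0.004
gripper_force: 0.7
```

>>> servo_tool:
  increments:
    - [[0, 0.005, 0, 0, 255], [0, 0, -0.03, 0, 255], [0, 0, -0.035, 0, 255], [0, 0, -0.035, 0, 255], [0, 0, -0.03, 0, 100]]

```text
time: 9.73
eef_pos: [0.4382, -0.0871, 0.1843]
orientation: [[-0.707, 0.708, 0.0], [0.708, 0.707, -0.0], [-0.0, -0.0, -1.0]]
contact_force: [0.8, -0.4, -0.3]
opening: 0.126
gripper_force: 0.0
```

>>> servo_tool:
  increments:
    - [[-0.034, -0.003, 0, 0, 0], [-0.034, -0.003, 0, 0, 0], [-0.034, -0.003, 0, 0, 0], [-0.032, -0.003, 0, 0, 0], [0, 0, 0, 0, 0]]

```text
time: 10.15
eef_pos: [0.5264, -0.1943, 0.1813]
orientation: [[-0.705, 0.709, -0.002], [0.709, 0.705, -0.004], [-0.002, -0.004, -1.0]]
contact_force: [-1.2, -0.4, -0.2]
opening: 0.843
gripper_force: 0.0
```

```bash
python3 look.py 8 top scene wrist; python3 w.py pics/wrist8.png 260 10 400 190
```

```text
[ 0.5264 -0.1943  0.1813] 10.15
top [0.5311, 0.1412] [296.0, 211.0] [(np.float64(30.7), np.float64(-166.1))] [((np.float64(44.6), np.float64(-82.4)), np.int32(20))]
top [0.5313, 0.363] [210.0, 209.0] [(np.float64(34.1), np.float64(89.9))] [((np.float64(47.0), np.float64(-29.4)), np.int32(17))]
scene [0.5332, 0.1405] [360.0, 269.0] [(np.float64(27.8), np.float64(-159.2))] [((np.float64(45.8), np.float64(171.2)), np.int32(8)), ((np.float64(44.7), np.float64(-88.2)), np.int32(25))]
scene [0.5327, 0.3646] [463.0, 252.0] [(np.float64(30.1), np.float64(87.0))] [((np.float64(55.1), np.float64(154.4)), np.int32(3)), ((np.float64(43.3), np.float64(-32.2)), np.int32(24))]
wheel [ 0.4533 -0.1125  0.036 ] [324.  90.] (105.21383666992188, 110.98163604736328)
red [300.  47.] 384 [ 0.4223 -0.1053  0.05  ] 31.8 167.0
dash [313.  34.] 53 [ 0.4147 -0.086   0.008 ] 46.8 145.5
blk [325.  80.] 887 [ 0.4541 -0.1137  0.1   ] 1.5 -56.9
blk [343.  55.] 156 [ 0.4517 -0.0967  0.1   ] 15.9 95.8
blk [362.  91.] 141 [ 0.4737 -0.1022  0.1   ] 22.9 26.7
```

View pics/wrist8.png

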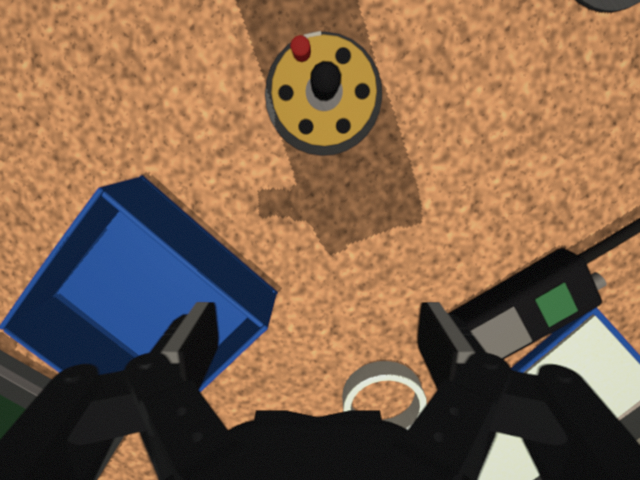

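Reel 3 is confirmed as the binding one: its wheel stopped at about 21° (knob 167° against dash 145.5°), and the whole reel slid and turned. In the view its grip is at (325,80). Next I'll grasp the grip.

>>> servo_tool:
  increments:
    - [[0.036, 0.002, 0, 0, 0], [0.036, 0.002, 0, 0, 0], [0.037, 0.002, 0, 0, 0], [0, 0, 0, 0, 0], [0, 0, 0, 0, 0]]
  squeeze: 60

```text
time: 10.72
eef_pos: [0.4507, -0.1063, 0.1827]
orientation: [[-0.71, 0.704, 0.002], [0.704, 0.71, 0.003], [0.001, 0.003, -1.0]]
contact_force: [-0.5, -0.8, 0.7]
opening: 1.004
gripper_force: 0.0
```

>>> servo_tool:
  increments:
    - [[-0.006, -0.003, 0.03, 0, 0], [0, 0, 0.035, 0, 0], [0, 0, 0.03, 0, 0], [0, 0, 0.015, 0, 0], [0, 0, 0, 0, 0]]

```text
time: 11.13
eef_pos: [0.4517, -0.1155, 0.0694]
orientation: [[-0.707, 0.707, -0.005], [0.707, 0.707, -0.001], [0.003, -0.004, -1.0]]
contact_force: [-0.5, -0.2, 0.3]
opening: 1.004
gripper_force: 0.0
```

>>> servo_tool:
  increments:
    - [[0, 0, 0, 0, 120], [0, 0, 0, 0, 255], [0, 0, 0, 0, 255], [0, 0, 0, 0, 255], [0, 0, 0, 0, 255]]
  squeeze: 60

```text
time: 11.55
eef_pos: [0.4544, -0.1154, 0.0731]
orientation: [[-0.707, 0.707, 0.002], [0.707, 0.707, 0.0], [-0.001, 0.002, -1.0]]
contact_force: [0.4, 0.7, -0.2]
opening: 0.298
gripper_force: 0.0
```

>>> servo_tool:
  increments:
    - [[0, 0, 0, 0, 255], [0, 0, 0, 0, 255], [0, 0, 0, 0, 255], [0, 0, 0, 0, 255]]

```text
time: 11.88
eef_pos: [0.4545, -0.1151, 0.0729]
orientation: [[-0.707, 0.707, 0.001], [0.707, 0.707, 0.001], [-0.001, 0.001, -1.0]]
contact_force: [0.6, 3.3, 7.3]
opening: 0.193
gripper_force: 58.9
```

>>> servo_tool:
  increments:
    - [[0, 0, -0.01, 0, 255], [0, 0, -0.025, 0, 255], [0, 0, -0.03, 0, 255], [0, 0, -0.03, 0, 255], [0, 0, -0.015, 0, 255]]

```text
time: 12.3
eef_pos: [0.4539, -0.1163, 0.1853]
orientation: [[-0.706, 0.708, 0.002], [0.708, 0.706, -0.0], [-0.001, 0.001, -1.0]]
contact_force: [0.9, 0.6, -6.6]
opening: 0.196
gripper_force: 59.5
```

>>> servo_tool:
  increments:
    - [[0, 0, 0, 0, 255], [0, 0, 0, 0, 255]]

```text
time: 12.47
eef_pos: [0.4533, -0.1155, 0.1821]
orientation: [[-0.707, 0.708, 0.0], [0.708, 0.707, 0.001], [0.0, 0.0, -1.0]]
contact_force: [-0.7, 0.1, -5.6]
opening: 0.193
gripper_force: 59.6
```

```bash
python3 look.py 9 scene top; python3 - <<'E'
from h import *
# bin: rim corners from the blue outline in the first top view and base check in scene0
im=cv2.imread("pics/top0.png")[:,:,::-1].copy()
b=max(cv2.findContours(masks(im)['blue'].astype(np.uint8)[150:330,430:545],0,2)[0],key=cv2.contourArea)+[430,150]
a=cv2.approxPolyDP(cv2.convexHull(b),4,True)[:,0];print([np.round(onz("top",p,.07),4).tolist() for p in a.astype(float)])
E
```

```text
[ 0.4533 -0.1155  0.1821] 12.47
scene [0.5336, 0.1404] [360.0, 270.0] [(np.float64(28.6), np.float64(-160.4))] [((np.float64(46.1), np.float64(171.2)), np.int32(8)), ((np.float64(44.4), np.float64(-88.6)), np.int32(24))]
scene [0.5328, 0.3646] [463.0, 252.0] [(np.float64(30.3), np.float64(87.7))] [((np.float64(55.2), np.float64(154.4)), np.int32(3)), ((np.float64(43.3), np.float64(-32.2)), np.int32(24))]
top [0.5312, 0.1413] [296.0, 211.0] [(np.float64(30.8), np.float64(-166.0))] [((np.float64(44.7), np.float64(-82.6)), np.int32(20))]
top [0.5313, 0.3629] [210.0, 209.0] [(np.float64(34.2), np.float64(89.9))] [((np.float64(46.9), np.float64(-29.3)), np.int32(17))]
[[0.5328, -0.4149, 0.07], [0.495, -0.4412, 0.07], [0.3866, -0.4428, 0.07], [0.3825, -0.2776, 0.07], [0.5453, -0.2773, 0.07]]
```

View pics/scene9.png

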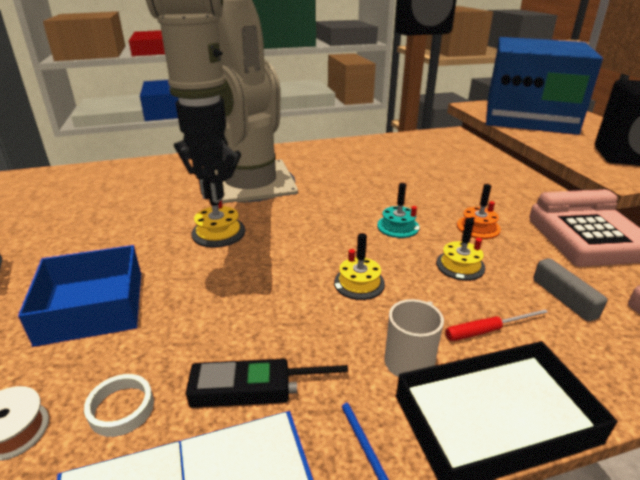

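The reel hangs upright and clear of the desk at (217,230), and both good reels are where they began. I'll cross-check the bin from the scene view.

```bash
python3 - <<'E'
from h import *
im=cv2.imread("pics/scene9.png")[:,:,::-1].copy()
b=max(cv2.findContours(masks(im)['blue'].astype(np.uint8)[230:345,10:160],0,2)[0],key=cv2.contourArea)+[10,230]
a=cv2.approxPolyDP(cv2.convexHull(b),3,True)[:,0]
for p in a.astype(float): print(p,np.round(onz("scene",p,.07),4)[:2],np.round(onz("scene",p,0),4)[:2])
E
```

```text
[133. 247.] [ 0.3935 -0.2803] [ 0.2762 -0.3037]
[139. 272.] [ 0.4831 -0.2633] [ 0.3791 -0.2843]
[134. 327.] [ 0.6301 -0.2616] [ 0.5478 -0.2823]
[ 32. 343.] [ 0.6274 -0.4071] [ 0.5448 -0.4493]
[ 19. 314.] [ 0.5518 -0.4446] [ 0.458  -0.4924]
[ 42. 259.] [ 0.3914 -0.4462] [ 0.2738 -0.4942]
```

>>> servo_tool:
  increments:
    - [[-0.012, -0.011, 0, 0, 255], [-0.023, -0.021, 0, 0, 255], [-0.023, -0.021, 0, 0, 255], [-0.025, -0.022, 0, 0, 255], [-0.025, -0.022, 0, 0, 255]]

```text
time: 12.98
eef_pos: [0.4605, -0.2615, 0.1807]
orientation: [[-0.707, 0.707, -0.002], [0.707, 0.707, 0.0], [0.002, -0.001, -1.0]]
contact_force: [0.9, 0.7, -5.5]
opening: 0.195
gripper_force: 59.4
```

>>> servo_tool:
  increments:
    - [[-0.025, -0.022, 0, 0, 255], [-0.023, -0.021, 0, 0, 255], [-0.016, -0.015, 0, 0, 255], [-0.012, -0.011, 0, 0, 255], [0, 0, 0, 0, 255]]

```text
time: 13.4
eef_pos: [0.464, -0.3666, 0.1802]
orientation: [[-0.703, 0.711, -0.004], [0.711, 0.703, -0.002], [0.002, -0.004, -1.0]]
contact_force: [-0.1, -0.6, -5.8]
opening: 0.19
gripper_force: 59.5
```

>>> servo_tool:
  increments:
    - [[0, 0, 0, 0, 255]]

```text
time: 13.48
eef_pos: [0.4649, -0.3635, 0.1802]
orientation: [[-0.705, 0.709, -0.004], [0.709, 0.705, 0.001], [0.003, -0.002, -1.0]]
contact_force: [0.2, 0.8, -5.7]
opening: 0.199
gripper_force: 59.5
```

```bash
python3 look.py 10 scene top wrist; python3 -c "
import cv2,numpy as np
w=cv2.imread('pics/wrist10.png');t=cv2.imread('pics/scene10.png')
cv2.imwrite('pics/both2.png',np.hstack([cv2.resize(w,(400,300)),cv2.resize(t[120:360,0:320],(400,300),interpolation=2)]))"
```

```text
[ 0.4649 -0.3635  0.1802] 13.48
scene [0.5347, 0.139] [360.0, 270.0] [(np.float64(29.0), np.float64(-162.7))] [((np.float64(47.5), np.float64(169.7)), np.int32(8)), ((np.float64(43.2), np.float64(-90.2)), np.int32(25))]
scene [0.5328, 0.3646] [463.0, 252.0] [(np.float64(31.2), np.float64(89.5))] [((np.float64(55.2), np.float64(154.5)), np.int32(3)), ((np.float64(43.3), np.float64(-32.3)), np.int32(24))]
top [0.5311, 0.1412] [296.0, 211.0] [(np.float64(30.6), np.float64(-166.1))] [((np.float64(44.6), np.float64(-82.4)), np.int32(20))]
top [0.5313, 0.3629] [210.0, 209.0] [(np.float64(34.2), np.float64(89.9))] [((np.float64(47.1), np.float64(-29.1)), np.int32(15))]
```

View pics/both2.png

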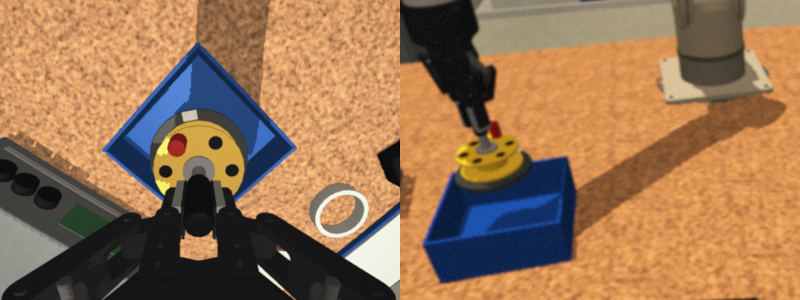

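The reel hangs over the middle of the bin in both views (wrist half at about (200,160), scene half at (490,165)), so I'll lower it.

>>> servo_tool:
  increments:
    - [[0, 0, 0.015, 0, 255], [0, 0, 0.02, 0, 255], [0, 0, 0.02, 0, 255], [0, 0, 0.02, 0, 255], [0, 0, 0.012, 0, 255]]

```text
time: 14.05
eef_pos: [0.4661, -0.361, 0.0931]
orientation: [[-0.708, 0.706, -0.002], [0.706, 0.708, 0.002], [0.003, 0.0, -1.0]]
contact_force: [-0.6, 0.4, -6.4]
opening: 0.194
gripper_force: 59.4
```

>>> servo_tool:
  increments:
    - [[0, 0, 0.007, 0, 255], [0, 0, 0.004, 0, 255], [0, 0, 0, 0, 255], [0, 0, 0, 0, 255]]

```text
time: 14.38
eef_pos: [0.4668, -0.3632, 0.0851]
orientation: [[-0.707, 0.707, 0.001], [0.707, 0.707, -0.0], [-0.001, 0.0, -1.0]]
contact_force: [0.2, 0.3, -5.9]
opening: 0.194
gripper_force: 59.4
```

Still carrying the full weight and about 7 mm up, so I'll go lower.

>>> servo_tool:
  increments:
    - [[0, 0, 0.004, 0, 255], [0, 0, 0.002, 0, 255], [0, 0, 0, 0, 255]]

```text
time: 14.63
eef_pos: [0.4665, -0.363, 0.0782]
orientation: [[-0.707, 0.707, 0.0], [0.707, 0.707, 0.0], [-0.0, 0.0, -1.0]]
contact_force: [-0.2, 0.3, -6.7]
opening: 0.191
gripper_force: 59.6
```

>>> servo_tool:
  increments:
    - [[0, 0, 0.001, 0, 255], [0, 0, 0, 0, 255]]

```text
time: 14.8
eef_pos: [0.4666, -0.363, 0.0781]
orientation: [[-0.707, 0.707, 0.001], [0.707, 0.707, 0.0], [-0.0, 0.001, -1.0]]
contact_force: [-2.9, 3.8, 3.0]
opening: 0.189
gripper_force: 60.5
```

The force sign has flipped, so the foot is on the bin floor. Now release and lift.

>>> servo_tool:
  increments:
    - [[0, 0, 0, 0, 150], [0, 0, 0, 0, 60], [0, 0, 0, 0, 0], [0, 0, 0, 0, 0], [0, 0, 0, 0, 0]]

```text
time: 15.22
eef_pos: [0.4665, -0.3632, 0.0774]
orientation: [[-0.707, 0.708, 0.0], [0.708, 0.707, -0.0], [-0.0, 0.0, -1.0]]
contact_force: [0.4, -0.2, 1.0]
opening: 0.887
gripper_force: 0.0
```

>>> servo_tool:
  increments:
    - [[0, 0, 0, 0, 0], [0, 0, -0.01, 0, 0], [0, 0, -0.025, 0, 0], [0, 0, -0.035, 0, 0], [0, 0, -0.035, 0, 0]]

```text
time: 15.63
eef_pos: [0.4657, -0.3629, 0.1837]
orientation: [[-0.706, 0.708, -0.001], [0.708, 0.706, 0.0], [0.001, -0.001, -1.0]]
contact_force: [0.7, -0.2, 0.2]
opening: 0.997
gripper_force: 0.0
```

>>> servo_tool:
  increments:
    - [[-0.03, 0, -0.02, 0, 0], [-0.03, 0, 0, 0, 0], [-0.03, 0, 0, 0, 0], [0, 0, 0, 0, 0], [0, 0, 0, 0, 0]]

```text
time: 16.05
eef_pos: [0.5299, -0.4276, 0.2019]
orientation: [[-0.706, 0.708, -0.002], [0.708, 0.706, -0.001], [0.001, -0.002, -1.0]]
contact_force: [-0.5, -0.1, -0.2]
opening: 0.997
gripper_force: 0.0
```

```bash
python3 look.py 11 scene top wrist; python3 -c "
import cv2,numpy as np
w=cv2.imread('pics/wrist11.png');t=cv2.imread('pics/scene11.png')
cv2.imwrite('pics/both3.png',np.hstack([cv2.resize(w,(400,300)),cv2.resize(t[180:360,0:240],(400,300),interpolation=2)]))"
```

```text
[ 0.5299 -0.4276  0.2019] 16.05
scene [0.534, 0.1388] [359.0, 270.0] [(np.float64(28.3), np.float64(-163.3))] [((np.float64(46.9), np.float64(169.3)), np.int32(8)), ((np.float64(43.0), np.float64(-89.3)), np.int32(25))]
scene [0.5326, 0.3646] [463.0, 252.0] [(np.float64(30.6), np.float64(88.8))] [((np.float64(55.0), np.float64(154.4)), np.int32(3)), ((np.float64(43.4), np.float64(-32.1)), np.int32(24))]
top [0.5313, 0.1413] [296.0, 211.0] [(np.float64(30.8), np.float64(-166.0))] [((np.float64(44.6), np.float64(-82.6)), np.int32(20))]
top [0.5313, 0.3629] [210.0, 209.0] [(np.float64(34.2), np.float64(89.9))] [((np.float64(46.9), np.float64(-29.3)), np.int32(17))]
```

View pics/both3.png

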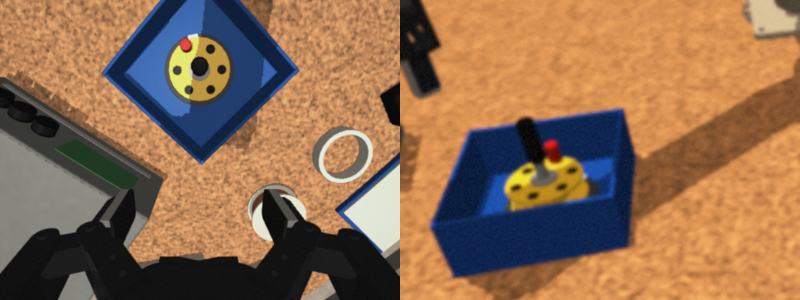

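The reel stands flat in the middle of the bin (wrist half (200,68), scene half (545,180)). Both good reels are in place with their wheels turned. I'll lift clear of the clutter and hand in.

>>> servo_tool:
  increments:
    - [[0.03, 0.0, -0.03, 0, 0], [0.01, 0, -0.03, 0, 0], [0, 0, 0, 0, 0], [0, 0, 0, 0, 0], [0, 0, 0, 0, 0]]

```text
time: 16.62
eef_pos: [0.502, -0.398, 0.2621]
orientation: [[-0.707, 0.707, 0.001], [0.707, 0.707, 0.001], [-0.0, 0.002, -1.0]]
contact_force: [0.1, 0.7, -0.9]
opening: 1.003
gripper_force: 0.0
```

```bash
python3 -c "
from cell import *
print(observe()['contact_force']);print(hand_in())"
```

```text
[ 0.06288869  0.712976   -0.91156291]
the job is handed in; nothing more can be done
None
```

I gave all three wheels a push, put the binding reel (the yellow one nearest the bin) flat in the middle of the scrap bin, left the two good reels where they stood, and handed the job in at about 17 s; no verdict came back.

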